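# Load the pipette-tip magazine by pressing and sliding

## Robot

A 6-joint arm with a two-finger parallel gripper is mounted at the origin on a cart in front of the work surface, level with it; the furniture and walls round the work are solid. World frame = base frame: x ahead of the robot, y to its left, z up, the work surface at z = 0. Lengths are in m, angles in rad, forces in N, time in s.
With the tool pointing down it reaches from about 0.3 to 0.75 m from the base axis. Payload 8.5 kg.
Tool frame: the origin (TCP) lies midway between the tips of the shut fingers; the grasp point (between the pads) lies 19 mm behind it; z points along the fingers, y is the line along which they close (so a half turn about z gives the same grasp; the last joint's range is limited). The gripper opens to 88 mm and grips with 3 to 60 N. Pads are 18 mm wide; open, the fingers measure 123 mm over their backs; the gripper's body (75 mm by 187 mm) begins 45 mm behind the grasp point.
Start: joints at [-1.376, 0.381, 1.297, -0, 1.464, -0.215], TCP at [0.219, -0.504, 0.239] pointing down, gripper open.
Joint ranges: [-3.11, 3.11], [-0.89, 2.33], [0.22, 2.48], [-1.42, 4.56], [0.17, 2.85], [-2.88, 2.88]. Speed limits (rad/s): [2.39, 2.39, 3.14, 3.14, 3.14, 3.14].

## Interface

Orientations are given as a unit quaternion [w, x, y, z].
In Python, from plant import arm gives the robot as it stands. The module is installed in compiled form; this text tells all that it offers.
- The arm moves only by the tool carry_out, never from a script. Its argument "deltas" is a list of rows, each an object of numbers: "x", "y", "z": the shift along the tool's x, y, z each as a share of 1000 mm, from -1 to 1; "wx", "wy", "wz": the turn, a rotation vector about the tool's x, y, z each as a share of 45 degrees, from -1 to 1. A call has 1 to 20 rows; each row is the pose to reach, as a shift and turn from the pose commanded when the call began, along the tool's axes at that moment; what a row does not reach only later rows make up. A row lasts 1/8 s, in which the tool goes at most 62.5 mm and 10.7 degrees, less where a joint would pass 70% of its speed; a pose out of reach is approached as far as the arm can. A call with a number of a shift or a turn outside -1 to 1 is refused whole. A call with a gripper value outside its range is refused whole. "hand" is the gripper command: -1 is shut, 1 is fully open, values between are in proportion, set as the call begins (left out, the last holds). The fingers move at their own pace and stop on an object; "force" is the grip in N (left out, the last holds). Time passes only in rows, so rows that repeat a pose let the fingers close. It gives the time, the measured TCP pose, the force, the opening and the grip force at its end, in the units of the state.
- arm.state(): the state, without advancing time (a new reading comes with each control period).
- arm.grab_frame(name): name is "scene" or "top" or "wrist"; returns a dict with "color" (400x640x3 uint8, red, green, blue), "K" (3x3 intrinsics, pixels), "position" and "attitude" of the camera in the world. Camera axes: x right, y down, z forward; pixel columns grow to the right and rows downward; lengths in m; the calibration is good to about 2 mm. The wrist camera is an equidistant fisheye: a pixel r from the principal point sees the ray r / f radians off the axis. A picture is of the moment at which its call begins. There is no depth.
- arm.hand_in(): hands the job in; it is judged then, once.
The state is a dict: "clock": time; "q": joint angles; "joint_vel": joint speeds; "joint_torque": joint torques, N m; "ee_pos": TCP position; "eef_rot": TCP orientation; "force": force on the tool from outside, world axes, zero at the start; "torque": the same for the moment, N m; "finger_gap": opening from 0.0 (shut) to 1.0 (fully open); "grasp_force": force on a finger pad.
Only numpy, scipy, OpenCV 4.12 (cv2) and the standard library are available. Lean on these libraries where they do the work, as an engineer would, in place of code of your own. Each camera call takes 0.05 s, during which the arm holds its last target. There are 200 camera calls.

## Task

Load the tip magazine with both yellow tip boxes from its deck: press the column in the tower down until its lid is just level with the deck (or a few millimetres under), then slide the nearer box squarely onto it, right up to the end stop. Press that box down level in the same way, slide the last box on top up to the stop, and press the finished column down until the lift sits on its bottom stop. Leave everything else on the bench where it is.

Things in the scene. Friction and masses are not known exactly. Their poses are not given: they have to be found in the camera images.
- magazine: Tip-box magazine of aluminium and white sheet, fixed on the bench: a tower with an open bay and a flat loading deck leading to it. Origin: on the bench under the centre of the bay; z up, x along the loading lane from the deck into the bay. The deck's top is 180 mm above the bench, y = -100 to +100 mm, x = -398 to -47 mm, where the bay begins.
- bay (a point): Centre of the bay at the level of the deck's top (180 mm above the magazine's origin). From here, in the magazine's axes: corner angles with inner faces at y = +-75 mm guide a box; the end stop's inner face is at x = +47.5 mm; angles, stop and the grey brackets (y = +-78 to +-104 mm) rise 28 mm above the deck.
- lead_in (a point): Middle of the lead-in on the deck top, 80 mm before the bay centre. Two flared plates, 28 mm high, one on either side, narrow the lane from y = +-92 mm (112 mm before the bay centre) to +-75 mm and so centre a box that is pushed between them.
- lift (a joint): Lift plate in the bay (m) carrying the column; it slides straight down when the column is pressed from above. 0: plate 4 mm below the deck top; 0.154: on its bottom stop, 158 mm below the deck top. A friction brake holds it wherever it is left; pushing it down takes 5 to 15 N. It does not come up again. Starts at 0.006 to 0.028.
- tip_box_1: First closed pipette-tip box, white with yellow tips under a clear flat lid, fixed on the lift plate in the bay; its lid starts 20 to 43 mm above the deck. 88 x 146 mm (x, y), 52 mm high; stacked boxes are 51.5 mm apart. Origin: its underside, midway in y, x from -43 to +45.5 mm; axes as the magazine's. The lid may be pressed. Too wide to grasp.
- tip_box_2: Second box, same kind, about 0.16 kg, loose on the deck, the one nearer to the bay. Origin: its underside, midway in y (body x -43 to +45.5 mm, y +-73 mm, 52 mm high); its x points along the lane toward the bay, up to 6 degrees askew and 12 mm off the middle. Against the end stop its origin is 2 mm past the bay centre.
- tip_box_3: Third box, same kind, size and origin as the second, loose on the deck farther from the bay, equally askew; 50 mm or more are free between the two boxes.
- red_box: Bystander: red tip box, 90 x 117 x 78 mm. Origin: centre of its underside.
- beaker: Bystander: clear plastic beaker, 84 mm wide, 112 mm high, behind the magazine. Origin: centre of its underside.
- flask: Bystander: translucent flask, 66 mm wide, 150 mm high, behind the magazine. Origin: centre of its underside.
- timer: Bystander: white bench timer, 66 x 66 x 19 mm, in front of the magazine. Origin: centre of its underside.
- carton: Bystander: clear carton of brown vials, 123 x 126 x 42 mm. Origin: centre of its underside.
- marker: Bystander: white marker pen with blue cap, 135 mm long, 13 mm thick. Origin: centre of its underside.
- tape: Bystander: roll of masking tape, 76 mm wide, 19 mm high. Origin: centre of its underside.

How it is judged:
On the way, in this order (a step that is already met when the one before it is completed fails the run):
1. the first box is pressed down until its lid is level with the deck (at most 1.5 mm above, 12 mm below) (value of joint lift between 0.0468 and 0.0604 m), for 0.2 s.
2. the second box has been slid at deck level squarely onto the first, up to the end stop (x of tip_box_2 in the frame of magazine between -0.0035 and 0.005 m and y of tip_box_2 in the frame of magazine between -0.005 and 0.005 m and z of tip_box_2 in the frame of magazine between 0.166 and 0.185 m and angle between the x axis of tip_box_2 and the x axis of magazine, either way round below 0.035 rad), for 0.2 s.
3. the second box is pressed down until its lid is level with the deck (at most 1.5 mm above, 12 mm below) (value of joint lift between 0.0983 and 0.1118 m and horizontal distance between tip_box_2 and tip_box_1 below 0.006 m and angle between the x axis of tip_box_2 and the x axis of tip_box_1, either way round below 0.035 rad and angle between tip_box_2's own z axis and vertical below 0.03 rad and z of tip_box_2 in the frame of tip_box_1 between 0.048 and 0.055 m), for 0.2 s.
4. the third box has been slid at deck level squarely onto the second, up to the end stop (x of tip_box_3 in the frame of magazine between -0.0035 and 0.005 m and y of tip_box_3 in the frame of magazine between -0.005 and 0.005 m and z of tip_box_3 in the frame of magazine between 0.166 and 0.185 m and angle between the x axis of tip_box_3 and the x axis of magazine, either way round below 0.035 rad), for 0.2 s.
At the end, for the whole second after the job is handed in: The lift is on its bottom stop (within 3 mm) with the three boxes in one square column on it: second on first and third on second, each within 6 mm and 2 degrees of the one below, flat and at rest (value of joint lift above 0.151 m and horizontal distance between tip_box_2 and tip_box_1 below 0.006 m and angle between the x axis of tip_box_2 and the x axis of tip_box_1, either way round below 0.035 rad and angle between each of tip_box_2, tip_box_3's own z axis and vertical below 0.03 rad and z of tip_box_2 in the frame of tip_box_1 between 0.048 and 0.055 m and horizontal distance between tip_box_3 and tip_box_2 below 0.006 m and angle between the x axis of tip_box_3 and the x axis of tip_box_2, either way round below 0.035 rad and z of tip_box_3 in the frame of tip_box_2 between 0.048 and 0.055 m and linear speed of each of tip_box_2, tip_box_3 below 0.02 m/s); the robot touches nothing.
It fails at once if another thing on the bench is shifted by more than 20 mm (distance of any of red_box, beaker, flask, timer, carton, marker, tape from where it was at the start of the episode above 0.02 m).
It fails at once if a yellow box is tipped by more than 30 degrees (angle between any of tip_box_2, tip_box_3's own z axis and vertical above 0.52 rad).
It also fails if it takes over 70 s, if anything falls off the work surface, if the arm or the gripper's body presses on something with over 40 N, if the wrist force passes 120 N, or if a joint passes its speed limit or range.

## Working session

There is one attempt and no reset: what is moved stays moved. The work goes in short steps, Python scripts to look and compute and a tool call to move; the robot and the scene stay as the last step left them, time stands still between calls to the robot, and variables do not carry over. Pictures are saved under pics/ and viewed, at most 10 in all, crops included, and the job is handed in when it is done.

Besides the shell and the picture viewer there is one more tool, called after "Call:" by a JSON object that holds its "api" and its "payload". carry_out: Moves the arm, as the interface text tells. Its arguments: {"type":"object","properties":{"deltas":{"type":"array"},"hand":{"type":"number"},"force":{"type":"number"}},"required":["deltas"]}

```bash
mkdir -p pics
python3 - <<'E'
from plant import arm
import cv2,json
s=arm.state();print(s)
for n in("scene","top"):
    f=arm.grab_frame(n);cv2.imwrite(f"pics/{n}0.png",f["color"][:,:,::-1]);print(n,f["K"],f["position"],f["attitude"])
E
```

```text
{'clock': 0.0, 'q': array([-1.37633660e+00,  3.81214317e-01,  1.29822536e+00, -2.29139505e-05,
        1.46359858e+00, -2.15327457e-01]), 'joint_vel': array([ 5.22766325e-04, -2.18916645e-04,  1.98854764e-04, -1.11628657e-04,
        1.53286118e-03, -1.40488216e-05]), 'joint_torque': array([-2.19605918e-04, -4.37931311e+01, -2.24555898e+01,  7.13493861e-02,
        3.52546864e-02, -1.30554567e-04]), 'ee_pos': array([ 0.21905336, -0.50420288,  0.23813987]), 'eef_rot': array([-7.22879794e-04,  9.79082133e-01,  2.03464133e-01, -3.84823708e-06]), 'force': array([-0.06606271, -0.24691492, -0.06106227]), 'torque': array([-0.03293446,  0.04566717,  0.02667845]), 'grasp_force': 0.0, 'finger_gap': 1.0011407694279355}
scene [[417.01934046   0.         315.03920749]
 [  0.         417.01934046 201.44792909]
 [  0.           0.           1.        ]] [-0.40329192 -0.70092439  0.61295945] [-0.48716099  0.73520739 -0.3900662   0.2645612 ]
top [[404.89485498   0.         322.99605639]
 [  0.         404.89485498 196.88259105]
 [  0.           0.           1.        ]] [ 0.44106996 -0.07360459  1.28880175] [ 0.04064592 -0.69512761  0.71671947 -0.03819313]
```

View pics/scene0.png

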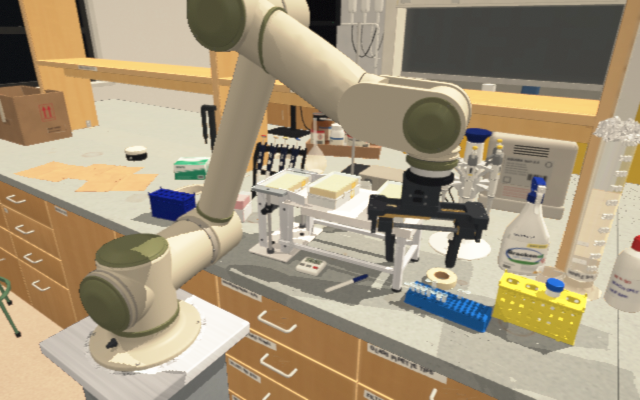

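View pics/top0.png

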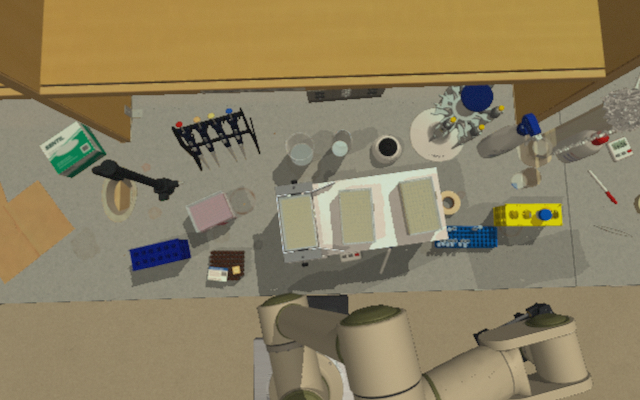

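The top view shows the bay at left (about 297,222), box 2 near (357,215), box 3 near (417,207), and the deck running right. I'll enlarge that area to get the corners.

Run:
```python
import cv2
i=cv2.imread("pics/top0.png")[155:275,262:462]
cv2.imwrite("pics/topc.png",cv2.resize(i,None,fx=4,fy=4,interpolation=cv2.INTER_CUBIC))
```

```text
(no output)
```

View pics/topc.png

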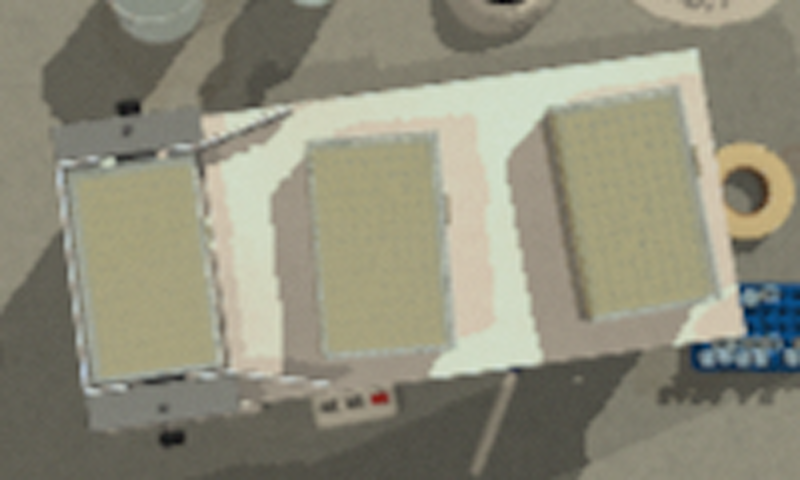

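```bash
cat > h.py <<'E'
import numpy as np, cv2
from scipy.spatial.transform import Rotation as R
def rot(q): return R.from_quat(np.roll(q,-1))
def plane(f,px,z):
    px=np.atleast_2d(px); d=rot(f["attitude"]).apply(np.c_[px,np.ones(len(px))]@np.linalg.inv(f["K"]).T)
    return f["position"]+d*((z-f["position"][2])/d[:,2])[:,None]
def proj(f,p):
    c=rot(f["attitude"]).inv().apply(np.atleast_2d(p)-f["position"]);u=c@f["K"].T;return u[:,:2]/u[:,2:]
def fit(loc,w):  # 2D rigid
    loc,w=np.array(loc),np.array(w)[:,:2];a,b=loc-loc.mean(0),w-w.mean(0)
    t=np.arctan2((a[:,0]*b[:,1]-a[:,1]*b[:,0]).sum(),(a*b).sum());c,s=np.cos(t),np.sin(t);M=np.array([[c,-s],[s,c]])
    o=w.mean(0)-M@loc.mean(0);return t,o,np.abs(loc@M.T+o-w).max()
E
python3 - <<'E'
from h import *
from plant import arm
f=arm.grab_frame("top")
c=lambda l:np.array(l)/4.+[262,155]
d=plane(f,c([(698,48),(745,338)]),.18); print("deck w",np.linalg.norm(d[1]-d[0]))
box=[(45.5,-73),(-43,-73),(-43,73),(45.5,73)]; box=np.array(box)/1000
res={}
for n,l,z in(("b1",[(68,168),(197,158),(222,370),(90,383)],.21),("b2",[(308,145),(438,133),(452,350),(323,355)],.232),("b3",[(550,110),(682,88),(718,300),(590,320)],.232)):
    w=plane(f,c(l),z);t,o,e=fit(box,w);res[n]=(t,o);print(n,np.degrees(t),o,e,np.linalg.norm(w-np.roll(w,-1,0),axis=1))
# magazine: deck corners + brackets outer corners at .208
w=np.r_[d,plane(f,c([(55,130),(92,432)]),.208)]
m=np.array([(-398,-100),(-398,100),(47,-104),(47,104)])/1000
t,o,e=fit(m,w);print("mag",np.degrees(t),o,e)
M=np.array([[np.cos(t),-np.sin(t)],[np.sin(t),np.cos(t)]])
for n in res: print(n,np.degrees(res[n][0]-t),(res[n][1]-o)@M)
E
```

```text
deck w 0.2016936628433226
b1 94.49187692649568 [ 0.49618281 -0.00445762] 0.002964002203969751 [0.08676238 0.14214297 0.08763019 0.14387795]
b2 91.71913188295107 [ 0.50594361 -0.16032583] 0.004451931643523754 [0.08589155 0.14201843 0.08365108 0.13746052]
b3 97.06209220540454 [ 0.52794252 -0.32784434] 0.0034149280868548404 [0.08846156 0.14068326 0.08437078 0.13962987]
mag 96.10489658547486 [ 0.49597609 -0.00270351] 0.0028451066993255836
b1 -1.6130196589791808 [-1.76614847e-03 -1.89992537e-05]
b2 -4.385764702523794 [-0.15778846  0.00685199]
b3 0.9571956199296802 [-0.32669651  0.00279328]
```

The magazine fit is good enough to set out. Next I'll go above the bay with the fingers shut and the tool's y across the lane.

Call:
{"api": "carry_out", "payload": {"deltas": [{"z": -0.06}, {"z": -0.12, "x": 0.03, "y": -0.023, "wz": -0.1}, {"x": 0.453, "y": -0.349, "z": -0.12, "wz": -1}, {"x": 0.453, "y": -0.349, "z": -0.12, "wz": -1}, {"x": 0.453, "y": -0.349, "z": -0.12, "wz": -1}, {"x": 0.453, "y": -0.349, "z": -0.12, "wz": -1}, {"x": 0.453, "y": -0.349, "z": -0.12, "wz": -1}, {"x": 0.453, "y": -0.349, "z": -0.12, "wz": -1}, {"x": 0.453, "y": -0.349, "z": -0.12, "wz": -1}, {"x": 0.453, "y": -0.349, "z": -0.12, "wz": -1}, {"x": 0.453, "y": -0.349, "z": -0.12, "wz": -1}, {"x": 0.453, "y": -0.349, "z": -0.12, "wz": -1}, {"x": 0.453, "y": -0.349, "z": -0.12, "wz": -1}], "hand": -1}}

```text
$.deltas[0]: bad value
```

Call:
{"api": "carry_out", "payload": {"deltas": [{"wz": -0.3}, {"wz": -0.61}, {"wz": -0.61}, {"wz": -0.61}]}}

```text
$.deltas[0]: bad value
```

Run:
```python
from h import *
from plant import arm
f=arm.grab_frame("wrist");cv2.imwrite("pics/w1.png",f["color"][:,:,::-1]);print(f["K"],f["position"],f["attitude"]);s=arm.state();print(s["ee_pos"],s["eef_rot"],s["clock"],s["q"])
f=arm.grab_frame("top");cv2.imwrite("pics/top1.png",f["color"][:,:,::-1])
```

```text
[[309.70691629   0.         321.74096429]
 [  0.         309.70691629 202.14376579]
 [  0.           0.           1.        ]] [ 0.278745   -0.47703423  0.38348393] [ 0.10906395  0.82877631 -0.54418654 -0.07138553]
[ 0.21909739 -0.50430211  0.23840908] [-3.98176490e-04  9.79081065e-01  2.03470167e-01 -5.84005029e-06] 0.2 [-1.37629318e+00  3.80933361e-01  1.29787461e+00 -2.00749131e-05
  1.46358087e+00 -2.15296600e-01]
```

View pics/w1.png

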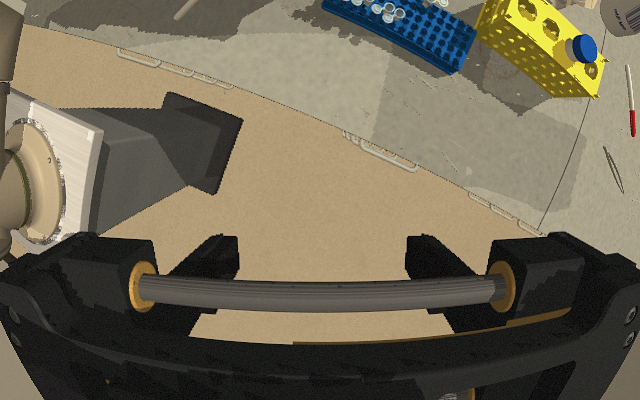

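The wrist picture shows only the bench by the start pose, because the move was refused. The rows seem to need all six numbers, so I'll resend it complete.

Call:
{"api": "carry_out", "payload": {"deltas": [{"x": 0, "y": 0, "z": -0.06, "wx": 0, "wy": 0, "wz": 0}, {"x": 0.03, "y": -0.023, "z": -0.12, "wx": 0, "wy": 0, "wz": -0.1}, {"x": 0.453, "y": -0.349, "z": -0.12, "wx": 0, "wy": 0, "wz": -1}, {"x": 0.453, "y": -0.349, "z": -0.12, "wx": 0, "wy": 0, "wz": -1}, {"x": 0.453, "y": -0.349, "z": -0.12, "wx": 0, "wy": 0, "wz": -1}, {"x": 0.453, "y": -0.349, "z": -0.12, "wx": 0, "wy": 0, "wz": -1}, {"x": 0.453, "y": -0.349, "z": -0.12, "wx": 0, "wy": 0, "wz": -1}, {"x": 0.453, "y": -0.349, "z": -0.12, "wx": 0, "wy": 0, "wz": -1}, {"x": 0.453, "y": -0.349, "z": -0.12, "wx": 0, "wy": 0, "wz": -1}, {"x": 0.453, "y": -0.349, "z": -0.12, "wx": 0, "wy": 0, "wz": -1}, {"x": 0.453, "y": -0.349, "z": -0.12, "wx": 0, "wy": 0, "wz": -1}, {"x": 0.453, "y": -0.349, "z": -0.12, "wx": 0, "wy": 0, "wz": -1}, {"x": 0.453, "y": -0.349, "z": -0.12, "wx": 0, "wy": 0, "wz": -1}], "hand": -1}}

```text
clock: 1.88
ee_pos: [0.4953, -0.0043, 0.3586]
eef_rot: [-0.0, 0.827, 0.563, -0.0]
force: [0.4, 0.1, -0.1]
finger_gap: 0.004
grasp_force: 0.0
```

Call:
{"api": "carry_out", "payload": {"deltas": [{"x": 0, "y": 0, "z": 0, "wx": 0, "wy": 0, "wz": -0.3}, {"x": 0, "y": 0, "z": 0, "wx": 0, "wy": 0, "wz": -0.61}, {"x": 0, "y": 0, "z": 0, "wx": 0, "wy": 0, "wz": -0.61}, {"x": 0, "y": 0, "z": 0, "wx": 0, "wy": 0, "wz": -0.61}]}}

```text
clock: 2.38
ee_pos: [0.4952, -0.005, 0.3589]
eef_rot: [0.0, 0.671, 0.742, -0.0]
force: [-0.0, -0.1, -0.6]
finger_gap: 0.006
grasp_force: 0.0
```

Run:
```python
from h import *
from plant import arm
f=arm.grab_frame("wrist");cv2.imwrite("pics/w2.png",f["color"][:,:,::-1]);print(f["K"],f["position"],f["attitude"]);s=arm.state();print(s["ee_pos"],s["eef_rot"],s["clock"],s["q"],s["force"])
```

```text
[[309.70691629   0.         321.74096429]
 [  0.         309.70691629 202.14376579]
 [  0.           0.           1.        ]] [0.48772409 0.06172708 0.50405227] [0.1306717  0.99017604 0.04937082 0.00623177]
[ 0.49525846 -0.00480204  0.35887764] [ 8.85070809e-05  6.71037682e-01  7.41423240e-01 -2.47515861e-06] 2.425 [-2.49172861e-01  2.22054587e-01  1.18671673e+00 -8.82802088e-05
  1.73266717e+00 -3.48768447e-01] [-1.05647233 -0.68063149  0.43988891]
```

View pics/w2.png

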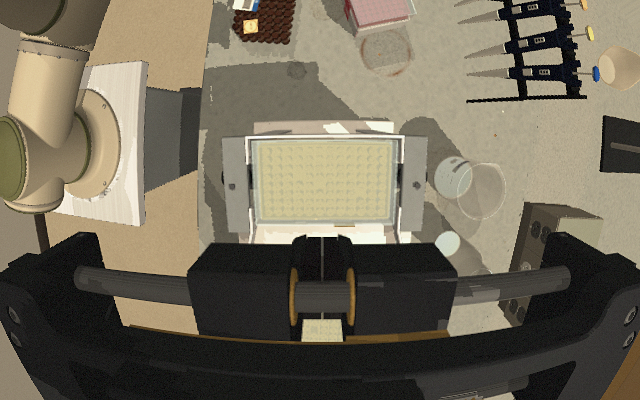

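The wrist view shows the bay head on: the brackets' outer edges at columns 223 and 427 (rows 136 to 234), and the lid corners near (251,138), (396,138), (392,224), (251,224).

```bash
cat >> h.py <<'E'
def wplane(f,px,z):
    K=f["K"];v=(np.atleast_2d(px).astype(float)-K[:2,2])/K[0,0];r=np.linalg.norm(v,axis=1,keepdims=True)
    d=rot(f["attitude"]).apply(np.c_[v/r*np.sin(r),np.cos(r)]);return f["position"]+d*((z-f["position"][2])/d[:,2])[:,None]
E
python3 - <<'E'
from h import *
K=np.array([[309.707,0,321.741],[0,309.707,202.144],[0,0,1]])
f=dict(K=K,position=np.array([0.48772409,0.06172708,0.50405227]),attitude=np.array([0.1306717,0.99017604,0.04937082,0.00623177]))
w=wplane(f,[(223,136),(222,234),(427,135),(427,235)],.208);print(w)
for a,b in((0,1),(2,3)): print("lane dir",np.degrees(np.arctan2(*(w[a]-w[b])[[1,0]])))
for a,b in((0,2),(1,3)): print("across",np.linalg.norm(w[a]-w[b]),np.degrees(np.arctan2(*(w[b]-w[a])[[1,0]])),(w[a]+w[b])/2)
for z in(.20,.21,.22):
    l=wplane(f,[(250,138),(397,138),(393,224),(251,224)],z);t,o,e=fit(np.array([(45.5,73),(45.5,-73),(-43,-73),(-43,73)])/1000,l);print(z,np.degrees(t),o,e,np.linalg.norm(l-np.roll(l,-1,0),axis=1))
E
```

```text
[[ 0.39226136  0.03987768  0.208     ]
 [ 0.39374099 -0.06272512  0.208     ]
 [ 0.59193596  0.06114633  0.208     ]
 [ 0.610644   -0.04231114  0.208     ]]
lane dir 90.82620173481735
lane dir 100.24993338812719
across 0.20080414071879776 6.08002150863461 [0.49209866 0.050512   0.208     ]
across 0.21786152916655363 5.376596626691341 [ 0.50219249 -0.05251813  0.208     ]
0.2 95.46273921493771 [4.94730735e-01 2.66881723e-04] 0.002502980822646661 [0.14617016 0.09001052 0.15008212 0.0899781 ]
0.21 95.46273921493773 [0.49450421 0.00224733] 0.0029681623968729753 [0.14136276 0.08705016 0.14514605 0.0870188 ]
0.22 95.46273921493771 [0.49427768 0.00422777] 0.005481757146165445 [0.13655535 0.0840898  0.14020999 0.08405951]
```

The bay centre comes out at about (0.495, 0) with the lane at 95.7°, and the tool already has that heading. Now the first press.

Call:
{"api": "carry_out", "payload": {"deltas": [{"x": 0, "y": 0, "z": 0.06, "wx": 0, "wy": 0, "wz": 0}, {"x": 0, "y": 0, "z": 0.12, "wx": 0, "wy": 0, "wz": 0}, {"x": 0, "y": 0, "z": 0.14, "wx": 0, "wy": 0, "wz": 0}, {"x": 0, "y": 0, "z": 0.15, "wx": 0, "wy": 0, "wz": 0}, {"x": 0, "y": 0, "z": 0.157, "wx": 0, "wy": 0, "wz": 0}, {"x": 0, "y": 0, "z": 0.163, "wx": 0, "wy": 0, "wz": 0}, {"x": 0, "y": 0, "z": 0.169, "wx": 0, "wy": 0, "wz": 0}, {"x": 0, "y": 0, "z": 0.175, "wx": 0, "wy": 0, "wz": 0}, {"x": 0, "y": 0, "z": 0.18, "wx": 0, "wy": 0, "wz": 0}, {"x": 0, "y": 0, "z": 0.18, "wx": 0, "wy": 0, "wz": 0}, {"x": 0, "y": 0, "z": 0.18, "wx": 0, "wy": 0, "wz": 0}]}}

```text
clock: 3.8
ee_pos: [0.4958, -0.0042, 0.1799]
eef_rot: [0.001, 0.67, 0.742, 0.0]
force: [-2.3, -0.2, 6.5]
finger_gap: 0.004
grasp_force: 3.2
```

Call:
{"api": "carry_out", "payload": {"deltas": [{"x": 0, "y": 0, "z": 0.002, "wx": 0, "wy": 0, "wz": 0}, {"x": 0, "y": 0, "z": 0.0035, "wx": 0, "wy": 0, "wz": 0}, {"x": 0, "y": 0, "z": 0.0035, "wx": 0, "wy": 0, "wz": 0}, {"x": 0, "y": 0, "z": 0.0035, "wx": 0, "wy": 0, "wz": 0}]}}

```text
clock: 4.3
ee_pos: [0.4958, -0.0042, 0.1765]
eef_rot: [0.001, 0.67, 0.743, 0.0]
force: [-3.1, -0.7, 7.9]
finger_gap: 0.007
grasp_force: 3.8
```

The lift should be at about 0.0515. Next I'll rise, go behind box 2, and open the fingers.

Call:
{"api": "carry_out", "payload": {"deltas": [{"x": 0, "y": 0, "z": -0.05, "wx": 0, "wy": 0, "wz": 0}, {"x": 0, "y": 0, "z": -0.095, "wx": 0, "wy": 0, "wz": 0}, {"x": -0.06, "y": 0, "z": -0.095, "wx": 0, "wy": 0, "wz": 0}, {"x": -0.12, "y": 0, "z": -0.095, "wx": 0, "wy": 0, "wz": 0}, {"x": -0.18, "y": 0, "z": -0.095, "wx": 0, "wy": 0, "wz": 0}, {"x": -0.237, "y": 0, "z": -0.095, "wx": 0, "wy": 0, "wz": 0}, {"x": -0.237, "y": 0, "z": -0.095, "wx": 0, "wy": 0, "wz": 0}, {"x": -0.237, "y": 0, "z": -0.095, "wx": 0, "wy": 0, "wz": 0}], "hand": 1}}

```text
clock: 5.3
ee_pos: [0.5201, -0.2394, 0.2705]
eef_rot: [0.0, 0.67, 0.743, 0.0]
force: [-0.4, 0.2, 1.2]
finger_gap: 0.886
grasp_force: 0.0
```

Run:
```python
from h import *
from plant import arm
f=arm.grab_frame("wrist");cv2.imwrite("pics/w3.png",f["color"][:,:,::-1]);print(f["position"],f["attitude"]);s=arm.state();print(s["ee_pos"],s["eef_rot"],s["clock"],s["force"],s["finger_gap"])
```

```text
[ 0.51239764 -0.17266406  0.41565297] [0.13055852 0.9901281  0.05057346 0.0065688 ]
[ 0.52013904 -0.2387412   0.27063754] [2.56670189e-04 6.69378792e-01 7.42921223e-01 1.52394928e-04] 5.35 [-0.59550985 -0.41269813 -0.66699941] 0.9332757798532682
```

View pics/w3.png

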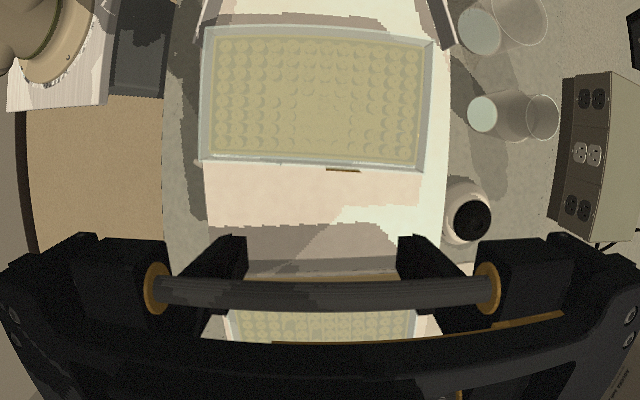

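Box 2's rear lid edge runs from (203,160) to (425,172), its front corners are at (208,28) and (432,42), and box 3's front edge is near row 310.

Run:
```python
from h import *
K=np.array([[309.707,0,321.741],[0,309.707,202.144],[0,0,1]])
f=dict(K=K,position=np.array([0.51239764,-0.17266406,0.41565297]),attitude=np.array([0.13055852,0.9901281,0.05057346,0.0065688]))
t=np.radians(95.8);o=np.array([.4955,-.001]);M=np.array([[np.cos(t),-np.sin(t)],[np.sin(t),np.cos(t)]])
m=lambda p:np.round((np.array(p)[...,:2]-o)@M,4)
l=wplane(f,[(203,160),(425,172),(432,42),(208,28)],.231);T,O,e=fit(np.array([(-43,73),(-43,-73),(45.5,-73),(45.5,73)])/1000,l)
print(m(l),np.degrees(T-t),m(O),e)
print("b3 front",m(wplane(f,[(225,310),(414,310)],.231)),"tcp",m([.5201,-.2387]))
```

```text
[[-0.1946  0.0753]
 [-0.2024 -0.0641]
 [-0.12   -0.0672]
 [-0.1103  0.0711]] -3.305808329367861 [-0.1581  0.0039] 0.004122498161931998
b3 front [[-0.3049  0.0722]
 [-0.3045 -0.0677]] tcp [-0.239  -0.0005]
```

Call:
{"api": "carry_out", "payload": {"deltas": [{"x": 0, "y": 0, "z": 0.04, "wx": 0, "wy": 0, "wz": 0}, {"x": 0, "y": 0, "z": 0.075, "wx": 0, "wy": 0, "wz": 0}, {"x": 0, "y": 0, "z": 0.081, "wx": 0, "wy": 0, "wz": 0}, {"x": 0.015, "y": 0, "z": 0.081, "wx": 0, "wy": 0, "wz": 0}, {"x": 0.028, "y": 0, "z": 0.081, "wx": 0, "wy": 0, "wz": 0}, {"x": 0.038, "y": 0, "z": 0.081, "wx": 0, "wy": 0, "wz": 0}, {"x": 0.048, "y": 0, "z": 0.081, "wx": 0, "wy": 0, "wz": 0}, {"x": 0.06, "y": 0, "z": 0.081, "wx": 0, "wy": 0, "wz": 0}, {"x": 0.072, "y": 0, "z": 0.081, "wx": 0, "wy": 0, "wz": 0}, {"x": 0.084, "y": 0, "z": 0.081, "wx": 0, "wy": 0, "wz": 0}, {"x": 0.096, "y": 0, "z": 0.081, "wx": 0, "wy": 0, "wz": 0}]}}

```text
clock: 6.72
ee_pos: [0.512, -0.1471, 0.1907]
eef_rot: [0.006, 0.669, 0.743, -0.002]
force: [12.9, -49.7, 9.9]
finger_gap: 0.996
grasp_force: 26.1
```

Call:
{"api": "carry_out", "payload": {"deltas": [{"x": 0.012, "y": 0, "z": 0, "wx": 0, "wy": 0, "wz": 0}, {"x": 0.024, "y": 0, "z": 0, "wx": 0, "wy": 0, "wz": 0}, {"x": 0.036, "y": 0, "z": 0, "wx": 0, "wy": 0, "wz": 0}, {"x": 0.048, "y": 0, "z": 0, "wx": 0, "wy": 0, "wz": 0}, {"x": 0.06, "y": 0, "z": 0, "wx": 0, "wy": 0, "wz": 0}, {"x": 0.07, "y": 0, "z": 0, "wx": 0, "wy": 0, "wz": 0}, {"x": 0.08, "y": 0, "z": 0, "wx": 0, "wy": 0, "wz": 0}]}}

```text
clock: 7.6
ee_pos: [0.5017, -0.0638, 0.1891]
eef_rot: [-0.0, 0.67, 0.743, -0.0]
force: [0.0, -0.0, -0.8]
finger_gap: 0.999
grasp_force: 0.3
```

Run:
```python
from h import *
from plant import arm
f=arm.grab_frame("wrist");cv2.imwrite("pics/w4.png",f["color"][:,:,::-1]);print(f["position"],f["attitude"]);s=arm.state();print(s["ee_pos"],s["clock"],s["force"])
```

```text
[0.49409667 0.00286822 0.33428586] [0.1304385  0.99012958 0.05090711 0.00613788]
[ 0.50147539 -0.06284589  0.1891494 ] 7.65 [-0.23623029  0.89298137  0.53756342]
```

View pics/w4.png

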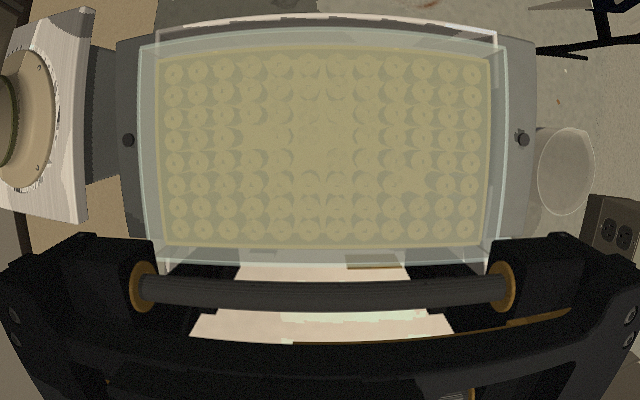

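The box is in the bay and looks square. The force spike, probably at the lead-in, has gone. I'll feel my way to the stop.

Call:
{"api": "carry_out", "payload": {"deltas": [{"x": 0.003, "y": 0, "z": 0, "wx": 0, "wy": 0, "wz": 0}, {"x": 0.006, "y": 0, "z": 0, "wx": 0, "wy": 0, "wz": 0}, {"x": 0.009, "y": 0, "z": 0, "wx": 0, "wy": 0, "wz": 0}, {"x": 0.009, "y": 0, "z": 0, "wx": 0, "wy": 0, "wz": 0}]}}

```text
clock: 8.15
ee_pos: [0.5009, -0.0554, 0.1893]
eef_rot: [-0.0, 0.67, 0.743, 0.0]
force: [0.4, -0.2, -0.4]
finger_gap: 1.002
grasp_force: 0.0
```

Call:
{"api": "carry_out", "payload": {"deltas": [{"x": 0.002, "y": 0, "z": 0, "wx": 0, "wy": 0, "wz": 0}, {"x": 0.004, "y": 0, "z": 0, "wx": 0, "wy": 0, "wz": 0}, {"x": 0.004, "y": 0, "z": 0, "wx": 0, "wy": 0, "wz": 0}]}}

```text
clock: 8.52
ee_pos: [0.5009, -0.0527, 0.1895]
eef_rot: [0.001, 0.669, 0.743, -0.001]
force: [0.5, -7.1, 0.3]
finger_gap: 1.0
grasp_force: 3.5
```

Call:
{"api": "carry_out", "payload": {"deltas": [{"x": 0.001, "y": 0, "z": 0, "wx": 0, "wy": 0, "wz": 0}, {"x": 0.002, "y": 0, "z": 0, "wx": 0, "wy": 0, "wz": 0}, {"x": 0.002, "y": 0, "z": 0, "wx": 0, "wy": 0, "wz": 0}]}}

```text
clock: 8.9
ee_pos: [0.5009, -0.0526, 0.1899]
eef_rot: [0.003, 0.669, 0.743, -0.002]
force: [0.4, -17.7, 0.9]
finger_gap: 0.999
grasp_force: 8.6
```

Firm contact at the predicted stop position. Now I'll back off, rise, and go over the box with the fingers shut.

Call:
{"api": "carry_out", "payload": {"deltas": [{"x": -0.02, "y": 0, "z": 0, "wx": 0, "wy": 0, "wz": 0}, {"x": -0.02, "y": 0, "z": -0.05, "wx": 0, "wy": 0, "wz": 0}, {"x": -0.02, "y": 0, "z": -0.11, "wx": 0, "wy": 0, "wz": 0}, {"x": 0.03, "y": 0, "z": -0.12, "wx": 0, "wy": 0, "wz": 0}, {"x": 0.048, "y": 0, "z": -0.12, "wx": 0, "wy": 0, "wz": 0}, {"x": 0.048, "y": 0, "z": -0.12, "wx": 0, "wy": 0, "wz": 0}, {"x": 0.048, "y": 0, "z": -0.12, "wx": 0, "wy": 0, "wz": 0}], "hand": -1}}

```text
clock: 9.78
ee_pos: [0.4954, -0.0027, 0.3084]
eef_rot: [-0.001, 0.67, 0.743, -0.0]
force: [-0.6, -0.6, -0.9]
finger_gap: 0.23
grasp_force: 0.0
```

Run:
```python
from h import *
from plant import arm
f=arm.grab_frame("wrist");cv2.imwrite("pics/w5.png",f["color"][:,:,::-1]);print(f["position"],f["attitude"]);s=arm.state();print(s["ee_pos"],s["clock"],s["force"],s["finger_gap"])
```

```text
[0.48806873 0.06393831 0.45359668] [0.13043645 0.99014489 0.05068422 0.00552574]
[ 0.49548998 -0.00281478  0.30850876] 9.825 [-0.72386859  0.27583585 -0.47308978] 0.1900044738189757
```

View pics/w5.png

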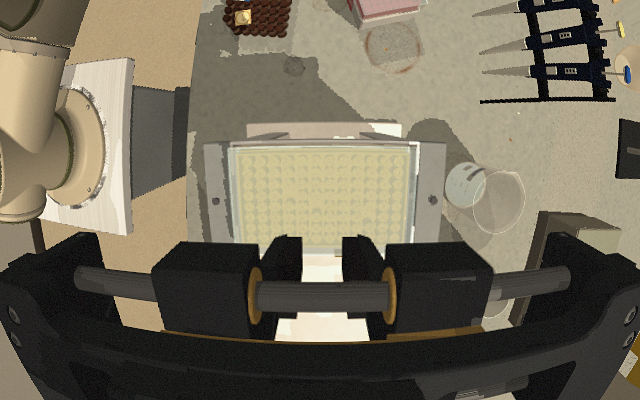

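Box 2 sits square between the brackets with its front edge along the stop (row about 145). Now I'll press it down.

Call:
{"api": "carry_out", "payload": {"deltas": [{"x": 0, "y": 0, "z": 0.03, "wx": 0, "wy": 0, "wz": 0}, {"x": 0, "y": 0, "z": 0.055, "wx": 0, "wy": 0, "wz": 0}, {"x": 0, "y": 0, "z": 0.07, "wx": 0, "wy": 0, "wz": 0}, {"x": 0, "y": 0, "z": 0.078, "wx": 0, "wy": 0, "wz": 0}, {"x": 0, "y": 0, "z": 0.084, "wx": 0, "wy": 0, "wz": 0}, {"x": 0, "y": 0, "z": 0.091, "wx": 0, "wy": 0, "wz": 0}, {"x": 0, "y": 0, "z": 0.098, "wx": 0, "wy": 0, "wz": 0}, {"x": 0, "y": 0, "z": 0.105, "wx": 0, "wy": 0, "wz": 0}, {"x": 0, "y": 0, "z": 0.112, "wx": 0, "wy": 0, "wz": 0}, {"x": 0, "y": 0, "z": 0.119, "wx": 0, "wy": 0, "wz": 0}, {"x": 0, "y": 0, "z": 0.125, "wx": 0, "wy": 0, "wz": 0}, {"x": 0, "y": 0, "z": 0.129, "wx": 0, "wy": 0, "wz": 0}, {"x": 0, "y": 0, "z": 0.129, "wx": 0, "wy": 0, "wz": 0}, {"x": 0, "y": 0, "z": 0.129, "wx": 0, "wy": 0, "wz": 0}]}}

```text
clock: 11.58
ee_pos: [0.4956, -0.0023, 0.1807]
eef_rot: [0.001, 0.67, 0.743, -0.0]
force: [-1.0, -2.5, 4.1]
finger_gap: 0.005
grasp_force: 2.2
```

Call:
{"api": "carry_out", "payload": {"deltas": [{"x": 0, "y": 0, "z": 0.002, "wx": 0, "wy": 0, "wz": 0}, {"x": 0, "y": 0, "z": 0.0045, "wx": 0, "wy": 0, "wz": 0}, {"x": 0, "y": 0, "z": 0.0045, "wx": 0, "wy": 0, "wz": 0}, {"x": 0, "y": 0, "z": 0.0045, "wx": 0, "wy": 0, "wz": 0}]}}

```text
clock: 12.08
ee_pos: [0.4956, -0.0023, 0.1762]
eef_rot: [0.001, 0.67, 0.743, -0.0]
force: [-1.0, -2.4, 5.1]
finger_gap: 0.001
grasp_force: 2.7
```

Box 2 is level. Next I'll go behind box 3 with the fingers open.

Call:
{"api": "carry_out", "payload": {"deltas": [{"x": 0, "y": 0, "z": -0.05, "wx": 0, "wy": 0, "wz": 0}, {"x": 0, "y": 0, "z": -0.1, "wx": 0, "wy": 0, "wz": 0}, {"x": -0.06, "y": 0, "z": -0.1, "wx": 0, "wy": 0, "wz": 0}, {"x": -0.12, "y": 0, "z": -0.1, "wx": 0, "wy": 0, "wz": 0}, {"x": -0.18, "y": 0, "z": -0.1, "wx": 0, "wy": 0, "wz": 0}, {"x": -0.24, "y": 0, "z": -0.1, "wx": 0, "wy": 0, "wz": 0}, {"x": -0.3, "y": 0, "z": -0.1, "wx": 0, "wy": 0, "wz": 0}, {"x": -0.36, "y": 0, "z": -0.1, "wx": 0, "wy": 0, "wz": 0}, {"x": -0.4, "y": 0, "z": -0.1, "wx": 0, "wy": 0, "wz": 0}, {"x": -0.4, "y": 0, "z": -0.1, "wx": 0, "wy": 0, "wz": 0}, {"x": -0.4, "y": 0, "z": -0.1, "wx": 0, "wy": 0, "wz": 0}], "hand": 1}}

```text
clock: 13.45
ee_pos: [0.5368, -0.399, 0.2755]
eef_rot: [-0.0, 0.669, 0.743, 0.0]
force: [0.7, -0.8, -0.2]
finger_gap: 0.999
grasp_force: 0.0
```

Run:
```python
from h import *
from plant import arm
f=arm.grab_frame("wrist");cv2.imwrite("pics/w6.png",f["color"][:,:,::-1]);print(list(f["position"]),list(f["attitude"]));s=arm.state();print(s["ee_pos"],s["clock"],s["force"],s["finger_gap"])
```

```text
[np.float64(0.52917256094284), np.float64(-0.3323964295634644), np.float64(0.4207548799316145)] [np.float64(0.1301947489758131), np.float64(0.9901510477808793), np.float64(0.051083359728838575), np.float64(0.006381244108016517)]
[ 0.53693409 -0.39855932  0.2759421 ] 13.5 [-0.67415733  0.27722376  0.27234735] 1.002032741378534
```

View pics/w6.png

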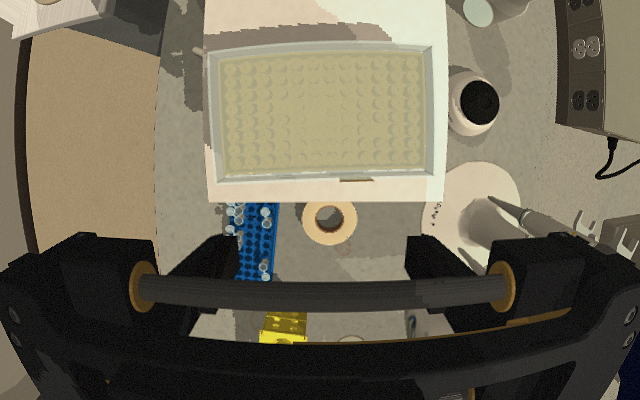

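Box 3's rear lid edge runs from (222,187) to (432,180), its front corners are at (212,47) and (433,44), and the deck end corners are at (207,203) and (445,200).

Run:
```python
from h import *
K=np.array([[309.707,0,321.741],[0,309.707,202.144],[0,0,1]])
f=dict(K=K,position=np.array([0.52917256,-0.33239643,0.42075488]),attitude=np.array([0.13019475,0.99015105,0.05108336,0.00638124]))
t=np.radians(95.8);o=np.array([.4955,-.0025]);M=np.array([[np.cos(t),-np.sin(t)],[np.sin(t),np.cos(t)]])
m=lambda p:np.round((np.array(p)[...,:2]-o)@M,4)
l=wplane(f,[(217,187),(432,180),(433,44),(210,47)],.231);T,O,e=fit(np.array([(-43,73),(-43,-73),(45.5,-73),(45.5,73)])/1000,l)
print(m(l),np.degrees(T-t),m(O),e)
print("deck end",m(wplane(f,[(207,203),(445,200)],.18)),"tcp",m([.5369,-.3986]))
```

```text
[[-0.3723  0.0681]
 [-0.3673 -0.0718]
 [-0.2788 -0.0703]
 [-0.281   0.0707]] 1.4253783035559746 [-0.3261 -0.0009] 0.0030600493878418233
deck end [[-0.397   0.0968]
 [-0.3939 -0.1047]] tcp [-0.3983 -0.0012]
```

Box 3 is nearly centred and square. I'll descend and push it, more slowly near the lead-in.

Call:
{"api": "carry_out", "payload": {"deltas": [{"x": 0, "y": 0, "z": 0.045, "wx": 0, "wy": 0, "wz": 0}, {"x": 0, "y": 0, "z": 0.082, "wx": 0, "wy": 0, "wz": 0}, {"x": 0, "y": 0, "z": 0.087, "wx": 0, "wy": 0, "wz": 0}, {"x": 0.01, "y": 0, "z": 0.087, "wx": 0, "wy": 0, "wz": 0}, {"x": 0.017, "y": 0, "z": 0.087, "wx": 0, "wy": 0, "wz": 0}, {"x": 0.024, "y": 0, "z": 0.087, "wx": 0, "wy": 0, "wz": 0}, {"x": 0.034, "y": 0, "z": 0.087, "wx": 0, "wy": 0, "wz": 0}, {"x": 0.046, "y": 0, "z": 0.087, "wx": 0, "wy": 0, "wz": 0}, {"x": 0.06, "y": 0, "z": 0.087, "wx": 0, "wy": 0, "wz": 0}, {"x": 0.075, "y": 0, "z": 0.087, "wx": 0, "wy": 0, "wz": 0}, {"x": 0.09, "y": 0, "z": 0.087, "wx": 0, "wy": 0, "wz": 0}, {"x": 0.105, "y": 0, "z": 0.087, "wx": 0, "wy": 0, "wz": 0}, {"x": 0.12, "y": 0, "z": 0.087, "wx": 0, "wy": 0, "wz": 0}, {"x": 0.135, "y": 0, "z": 0.087, "wx": 0, "wy": 0, "wz": 0}, {"x": 0.15, "y": 0, "z": 0.087, "wx": 0, "wy": 0, "wz": 0}, {"x": 0.165, "y": 0, "z": 0.087, "wx": 0, "wy": 0, "wz": 0}, {"x": 0.18, "y": 0, "z": 0.087, "wx": 0, "wy": 0, "wz": 0}, {"x": 0.193, "y": 0, "z": 0.087, "wx": 0, "wy": 0, "wz": 0}, {"x": 0.203, "y": 0, "z": 0.087, "wx": 0, "wy": 0, "wz": 0}, {"x": 0.21, "y": 0, "z": 0.087, "wx": 0, "wy": 0, "wz": 0}]}}

```text
clock: 16.0
ee_pos: [0.5149, -0.1903, 0.1888]
eef_rot: [-0.0, 0.67, 0.743, -0.0]
force: [-0.0, -0.3, -0.7]
finger_gap: 1.001
grasp_force: 0.3
```

Call:
{"api": "carry_out", "payload": {"deltas": [{"x": 0.006, "y": 0, "z": 0, "wx": 0, "wy": 0, "wz": 0}, {"x": 0.012, "y": 0, "z": 0, "wx": 0, "wy": 0, "wz": 0}, {"x": 0.018, "y": 0, "z": 0, "wx": 0, "wy": 0, "wz": 0}, {"x": 0.024, "y": 0, "z": 0, "wx": 0, "wy": 0, "wz": 0}, {"x": 0.03, "y": 0, "z": 0, "wx": 0, "wy": 0, "wz": 0}]}}

```text
clock: 16.62
ee_pos: [0.5118, -0.1606, 0.1887]
eef_rot: [-0.0, 0.67, 0.743, 0.0]
force: [-0.1, -1.3, 0.2]
finger_gap: 0.997
grasp_force: 0.3
```

Call:
{"api": "carry_out", "payload": {"deltas": [{"x": 0.005, "y": 0, "z": 0, "wx": 0, "wy": 0, "wz": 0}, {"x": 0.01, "y": 0, "z": 0, "wx": 0, "wy": 0, "wz": 0}, {"x": 0.015, "y": 0, "z": 0, "wx": 0, "wy": 0, "wz": 0}, {"x": 0.02, "y": 0, "z": 0, "wx": 0, "wy": 0, "wz": 0}]}}

```text
clock: 17.12
ee_pos: [0.5098, -0.1408, 0.1887]
eef_rot: [-0.0, 0.67, 0.743, 0.0]
force: [-0.2, -1.3, 0.3]
finger_gap: 1.0
grasp_force: 0.3
```

Call:
{"api": "carry_out", "payload": {"deltas": [{"x": 0.007, "y": 0, "z": 0, "wx": 0, "wy": 0, "wz": 0}, {"x": 0.014, "y": 0, "z": 0, "wx": 0, "wy": 0, "wz": 0}, {"x": 0.021, "y": 0, "z": 0, "wx": 0, "wy": 0, "wz": 0}, {"x": 0.028, "y": 0, "z": 0, "wx": 0, "wy": 0, "wz": 0}, {"x": 0.035, "y": 0, "z": 0, "wx": 0, "wy": 0, "wz": 0}, {"x": 0.042, "y": 0, "z": 0, "wx": 0, "wy": 0, "wz": 0}, {"x": 0.049, "y": 0, "z": 0, "wx": 0, "wy": 0, "wz": 0}, {"x": 0.056, "y": 0, "z": 0, "wx": 0, "wy": 0, "wz": 0}, {"x": 0.063, "y": 0, "z": 0, "wx": 0, "wy": 0, "wz": 0}, {"x": 0.07, "y": 0, "z": 0, "wx": 0, "wy": 0, "wz": 0}, {"x": 0.077, "y": 0, "z": 0, "wx": 0, "wy": 0, "wz": 0}, {"x": 0.083, "y": 0, "z": 0, "wx": 0, "wy": 0, "wz": 0}]}}

```text
clock: 18.62
ee_pos: [0.5012, -0.0581, 0.1887]
eef_rot: [-0.0, 0.67, 0.743, -0.0]
force: [-0.7, 0.0, -0.7]
finger_gap: 1.0
grasp_force: 0.2
```

Call:
{"api": "carry_out", "payload": {"deltas": [{"x": 0.0025, "y": 0, "z": 0, "wx": 0, "wy": 0, "wz": 0}, {"x": 0.005, "y": 0, "z": 0, "wx": 0, "wy": 0, "wz": 0}, {"x": 0.0065, "y": 0, "z": 0, "wx": 0, "wy": 0, "wz": 0}, {"x": 0.0065, "y": 0, "z": 0, "wx": 0, "wy": 0, "wz": 0}]}}

```text
clock: 19.12
ee_pos: [0.5009, -0.0527, 0.1889]
eef_rot: [0.001, 0.67, 0.743, -0.0]
force: [1.0, -4.8, -0.8]
finger_gap: 0.999
grasp_force: 2.4
```

Contact came at the same stop position. A little more push first, then back off and go over the box as before.

Call:
{"api": "carry_out", "payload": {"deltas": [{"x": 0.0015, "y": 0, "z": 0, "wx": 0, "wy": 0, "wz": 0}, {"x": 0.0025, "y": 0, "z": 0, "wx": 0, "wy": 0, "wz": 0}, {"x": 0.0025, "y": 0, "z": 0, "wx": 0, "wy": 0, "wz": 0}]}}

```text
clock: 19.5
ee_pos: [0.5009, -0.0526, 0.1893]
eef_rot: [0.003, 0.669, 0.743, -0.002]
force: [-0.6, -17.7, 1.6]
finger_gap: 0.999
grasp_force: 9.0
```

Call:
{"api": "carry_out", "payload": {"deltas": [{"x": -0.02, "y": 0, "z": 0, "wx": 0, "wy": 0, "wz": 0}, {"x": -0.02, "y": 0, "z": -0.05, "wx": 0, "wy": 0, "wz": 0}, {"x": -0.02, "y": 0, "z": -0.11, "wx": 0, "wy": 0, "wz": 0}, {"x": 0.03, "y": 0, "z": -0.12, "wx": 0, "wy": 0, "wz": 0}, {"x": 0.048, "y": 0, "z": -0.12, "wx": 0, "wy": 0, "wz": 0}, {"x": 0.048, "y": 0, "z": -0.12, "wx": 0, "wy": 0, "wz": 0}, {"x": 0.048, "y": 0, "z": -0.12, "wx": 0, "wy": 0, "wz": 0}], "hand": -1}}

```text
clock: 20.38
ee_pos: [0.4954, -0.0027, 0.3079]
eef_rot: [-0.001, 0.67, 0.743, -0.0]
force: [-0.2, -0.4, -0.5]
finger_gap: 0.229
grasp_force: 0.0
```

Run:
```python
from h import *
from plant import arm
f=arm.grab_frame("wrist");cv2.imwrite("pics/w7.png",f["color"][:,:,::-1]);s=arm.state();print(s["ee_pos"],s["clock"])
```

```text
[ 0.49545644 -0.00280894  0.30799964] 20.425
```

View pics/w7.png

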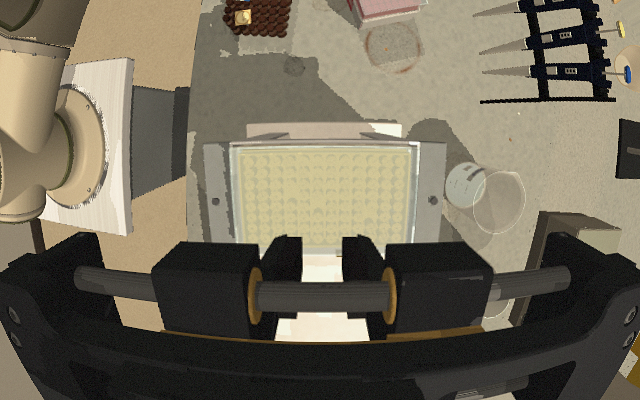

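This is the same picture as for box 2: square and at the stop. Last press, down to the lift's bottom stop (lid expected at z = 0.177).

Call:
{"api": "carry_out", "payload": {"deltas": [{"x": 0, "y": 0, "z": 0.03, "wx": 0, "wy": 0, "wz": 0}, {"x": 0, "y": 0, "z": 0.055, "wx": 0, "wy": 0, "wz": 0}, {"x": 0, "y": 0, "z": 0.07, "wx": 0, "wy": 0, "wz": 0}, {"x": 0, "y": 0, "z": 0.078, "wx": 0, "wy": 0, "wz": 0}, {"x": 0, "y": 0, "z": 0.084, "wx": 0, "wy": 0, "wz": 0}, {"x": 0, "y": 0, "z": 0.091, "wx": 0, "wy": 0, "wz": 0}, {"x": 0, "y": 0, "z": 0.098, "wx": 0, "wy": 0, "wz": 0}, {"x": 0, "y": 0, "z": 0.105, "wx": 0, "wy": 0, "wz": 0}, {"x": 0, "y": 0, "z": 0.112, "wx": 0, "wy": 0, "wz": 0}, {"x": 0, "y": 0, "z": 0.119, "wx": 0, "wy": 0, "wz": 0}, {"x": 0, "y": 0, "z": 0.125, "wx": 0, "wy": 0, "wz": 0}, {"x": 0, "y": 0, "z": 0.129, "wx": 0, "wy": 0, "wz": 0}, {"x": 0, "y": 0, "z": 0.131, "wx": 0, "wy": 0, "wz": 0}, {"x": 0, "y": 0, "z": 0.131, "wx": 0, "wy": 0, "wz": 0}]}}

```text
clock: 22.18
ee_pos: [0.4955, -0.0024, 0.1783]
eef_rot: [0.001, 0.67, 0.743, -0.0]
force: [-1.9, -2.1, 3.9]
finger_gap: 0.01
grasp_force: 2.0
```

Call:
{"api": "carry_out", "payload": {"deltas": [{"x": 0, "y": 0, "z": 0.001, "wx": 0, "wy": 0, "wz": 0}, {"x": 0, "y": 0, "z": 0.002, "wx": 0, "wy": 0, "wz": 0}, {"x": 0, "y": 0, "z": 0.002, "wx": 0, "wy": 0, "wz": 0}]}}

```text
clock: 22.55
ee_pos: [0.4956, -0.0024, 0.1776]
eef_rot: [0.001, 0.67, 0.743, 0.0]
force: [-6.7, -1.1, 16.5]
finger_gap: 0.005
grasp_force: 8.1
```

Call:
{"api": "carry_out", "payload": {"deltas": [{"x": 0, "y": 0, "z": 0.001, "wx": 0, "wy": 0, "wz": 0}, {"x": 0, "y": 0, "z": 0.002, "wx": 0, "wy": 0, "wz": 0}, {"x": 0, "y": 0, "z": 0.002, "wx": 0, "wy": 0, "wz": 0}]}}

```text
clock: 22.92
ee_pos: [0.4958, -0.0024, 0.1775]
eef_rot: [0.002, 0.67, 0.743, 0.001]
force: [-11.7, -0.6, 32.9]
finger_gap: 0.004
grasp_force: 16.6
```

On the bottom stop: the force rose to 33 N with no further travel. Now I'll lift clear and hand in.

Call:
{"api": "carry_out", "payload": {"deltas": [{"x": 0, "y": 0, "z": -0.01, "wx": 0, "wy": 0, "wz": 0}, {"x": 0, "y": 0, "z": -0.05, "wx": 0, "wy": 0, "wz": 0}, {"x": 0, "y": 0, "z": -0.1, "wx": 0, "wy": 0, "wz": 0}, {"x": 0, "y": 0, "z": -0.12, "wx": 0, "wy": 0, "wz": 0}, {"x": 0, "y": 0, "z": -0.12, "wx": 0, "wy": 0, "wz": 0}, {"x": 0, "y": 0, "z": -0.12, "wx": 0, "wy": 0, "wz": 0}]}}

```text
clock: 23.68
ee_pos: [0.4951, -0.0018, 0.2925]
eef_rot: [-0.001, 0.67, 0.743, -0.0]
force: [-0.5, -0.4, 0.1]
finger_gap: 0.006
grasp_force: 0.0
```

```bash
python3 -c "
from plant import arm
print(arm.hand_in())"
```

```text
the job is handed in; nothing more can be done
None
```

I loaded both yellow boxes up to the end stop, pressed the column down until the lift hit its bottom stop, and handed the job in at about 24 s; it gave no verdict, and pushing box 2 in caused a brief force of about 50 N on the fingers, likely from catching on the lead-in.

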